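Snap the tub lid shut all round

ROBOT

A 6-joint arm with a two-finger parallel gripper is mounted at the origin on the work surface. World frame = base frame: x ahead of the robot, y to its left, z up, the work surface at z = 0. Lengths are in m, angles in rad, forces in N, time in s.
With the tool pointing down it reaches from about 0.35 to 0.975 m from the base axis. Payload 4.9 kg.
Tool frame: the origin (TCP) lies where the fingers leave the gripper's body, on its centre line; the fingertips stand 73 mm ahead of it and the grasp point (between the pads) lies 54 mm ahead of it; z points along the fingers, y is the direction in which the jaws open and shut (so a half turn about z gives the same grasp; the last joint's range is limited). The gripper opens to 85 mm and grips with 20 to 120 N. Pads are 22 mm wide; open, the fingers measure 114 mm over their backs; the gripper's body (76 mm by 85 mm) begins 54 mm behind the grasp point. The pads swing forward as they close: fully open they stand 13 mm farther back than shut.
Start: joints at [1.22, 0.053, 1.613, -0, 1.476, -0.119], TCP at [0.144, 0.608, 0.304] pointing down, gripper open.
Joint ranges: [-3.01, 3.01], [-1.01, 2.22], [0.06, 2.58], [-1.02, 4.17], [0.09, 2.62], [-3.14, 3.14]. Speed limits (rad/s): [2.57, 2.57, 3.14, 3.14, 3.14, 3.14].

INTERFACE

Orientations are given as a rotation vector (axis times angle).
In Python, from station import monitor, vision, workorder gives the robot as it stands.
- The arm moves only by the tool arm_command, never from a script. Its argument "rows" is text: rows parted by semicolons, each of 6 numbers parted by spaces: the shift along the world's x, y, z in mm, then the turn, a rotation vector about the world's x, y, z in degrees. In form: tx ty tz wx wy wz; .... A call has 1 to 12 rows; each row is the pose to reach, as a shift and turn from the pose measured when the call began; what a row does not reach only later rows make up. A row lasts 1/8 s, in which the tool goes at most 62.5 mm and 10.7 degrees, less where a joint would pass 70% of its speed; a pose out of reach is approached as far as the arm can. A call with a gripper value outside its range is refused whole. "jaw" is the opening, from 0 (shut) to 1 (fully open), set as the call begins (left out, the last holds). The fingers move at their own pace and stop on an object; "squeeze" is the grip in N (left out, the last holds). Time passes only in rows, so rows that repeat a pose let the fingers close. It gives the time, the measured TCP pose, the force and the opening at its end, in the units of the state.
- monitor.get_obs(): the state, without advancing time (a new reading comes with each control period).
- vision.get_image(name): name is "side" or "top" or "wrist"; returns a dict with "frame" (400x640x3 uint8, red, green, blue), "vfov" (degrees; the focal length in pixels is half the picture's height over the tangent of half this angle, whatever the lens; pixels are square), "cx", "cy" (the principal point, pixels), "R" (3x3) and "t" (3): a world point X has camera coordinates R X + t; the wrist camera has in their place "T_tool_cam" (4x4, takes a point from camera to tool coordinates, whose origin is the TCP and whose axes are the flange's). Camera axes: x right, y down, z forward; pixel columns grow to the right and rows downward; lengths in m; the calibration is good to about 2 mm. A picture is of the moment at which its call begins: read the wrist's pose just before it. There is no depth.
- workorder.finish_job(): hands the job in, once; it reports no verdict.
The state is a dict: "t": time; "q": joint angles; "dq": joint speeds; "effort": joint torques, N m; "tool_pos": TCP position; "tool_rot": TCP orientation; "contact_force": force on the tool from outside, world axes, zero at the start; "wrist_torque": the same for the moment, N m; "opening": finger opening in m.
Only numpy, scipy, OpenCV 4.12 (cv2) and the standard library are available. Lean on these libraries where they do the work, as an engineer would, in place of code of your own. Each camera call takes 0.05 s, during which the arm holds its last target. There are 200 camera calls.

TASK

The lid of the orange tub on the grey step is on but not snapped: press down the rim on each of its four sides with the fingertips until every section clicks shut. Do not press the release button in the middle of the lid, do not lift, tip or push the tub away, and leave the bowl, the jar and the masher where they stand.

Things in the scene. Friction and masses are not known exactly. Their poses are not given: they have to be found in the camera images.
- tub: Loose all-orange tub, 0.9 kg, 160 x 210 mm over the lid rim, long side along its own y; origin at the centre of its underside, z up. The lid is on; its rim is four snap sections, one per side, round a fixed centre panel (top 100 mm above the underside). Section tops are 111 mm above the underside when up, 104 mm when shut.
- near_top (a point): Middle of the top face of the rim section on the long side at the tub's -x, running along the tub's y; the section is a flat orange strip 28 mm wide, 210 mm long. The point moves down with the section and lies at (-66, 0) mm (x, y) in the tub's frame.
- near (a joint): How far that section (near) has been pressed down, in m: 0 fully up, 0.007 shut. It has a snap: about 8 N downward starts it, the resistance falls away at half travel (0.0035), after which it clicks down by itself and stays; released before that it springs back up.
- far_top (a point): Middle of the top face of the rim section on the long side at the tub's +x, running along the tub's y; the section is a flat orange strip 28 mm wide, 210 mm long. The point moves down with the section and lies at (66, 0) mm (x, y) in the tub's frame.
- far (a joint): How far that section (far) has been pressed down, in m: 0 fully up, 0.007 shut. It has a snap: about 8 N downward starts it, the resistance falls away at half travel (0.0035), after which it clicks down by itself and stays; released before that it springs back up.
- left_top (a point): Middle of the top face of the rim section on the short side at the tub's +y, running along the tub's x; the section is a flat orange strip 28 mm wide, 100 mm long. The point moves down with the section and lies at (0, 91) mm (x, y) in the tub's frame.
- left (a joint): How far that section (left) has been pressed down, in m: 0 fully up, 0.007 shut. It has a snap: about 8 N downward starts it, the resistance falls away at half travel (0.0035), after which it clicks down by itself and stays; released before that it springs back up.
- right_top (a point): Middle of the top face of the rim section on the short side at the tub's -y, running along the tub's x; the section is a flat orange strip 28 mm wide, 100 mm long. The point moves down with the section and lies at (0, -91) mm (x, y) in the tub's frame.
- right (a joint): How far that section (right) has been pressed down, in m: 0 fully up, 0.007 shut. It has a snap: about 8 N downward starts it, the resistance falls away at half travel (0.0035), after which it clicks down by itself and stays; released before that it springs back up.
- release_top (a point): Middle of the top of the round white release button (36 mm across, in a grey collar) at the centre of the lid, 113.5 mm above the tub's underside. It must not be pressed.
- release (a joint): How far the release button is pressed, in m: 0 out, 0.005 fully in (3.5 N).
- step: Low grey plastic step, 420 mm (x) by 940 mm (y), top 60 mm above its underside; fixed. Origin at the centre of its underside. The tub and the other things stand on it.
- bowl: Loose stainless steel bowl, 150 mm across, 60 mm high; origin at the centre of its underside. Bystander.
- jar: Loose clear glass jar with a wire clip over its lid, 90 mm across, 128 mm high; origin at the centre of its underside. Bystander.
- masher: Loose wooden masher standing on its flat round head (64 mm across), handle up, 172 mm high; origin at the centre of its underside. Bystander.

How it is judged:
By the outcome, as a careful person would: the job done as asked, in the order asked, and still so for the second after the job is handed in, with the robot touching nothing.
It also fails if it takes over 42 s, if anything falls off the work surface, if the arm or the gripper's body presses on something with over 40 N, if the wrist force passes 120 N, or if a joint passes its speed limit or range.

## Working session

There is one attempt and no reset: what is moved stays moved. The work goes in short steps, Python scripts to look and compute and a tool call to move; the robot and the scene stay as the last step left them, time stands still between calls to the robot, and variables do not carry over. Pictures are saved under pics/ and viewed, about 8 in all and at most 12, crops included, and the job is handed in when it is done.

Besides the shell and the picture viewer there is one more tool, called as name(argument=value, ...) on one line, values as JSON. arm_command: Moves the arm, as the interface text tells. Its arguments: {"type":"object","properties":{"rows":{"type":"string"},"jaw":{"type":"number"},"squeeze":{"type":"number"}},"required":["rows"]}

```bash
mkdir -p pics; python3 - <<'E'
from station import monitor, vision
import cv2,pickle
o=monitor.get_obs();print({k:o[k] for k in('t','tool_pos','tool_rot','contact_force','opening')})
d={}
for n in('top','side'):
    i=vision.get_image(n);d[n]=i;cv2.imwrite(f'pics/{n}0.png',i['frame'][:,:,::-1]);print(n,i['vfov'],i['cx'],i['cy'],i['R'],i['t'])
pickle.dump(d,open('d.pkl','wb'))
E
```

```text
{'t': 0.0, 'tool_pos': array([0.14342898, 0.60784699, 0.30268113]), 'tool_rot': array([-3.63305780e-01, -3.12004512e+00,  3.09065351e-03]), 'contact_force': array([0.56734593, 0.72356147, 0.43749367]), 'opening': 0.08538413906945273}
top 53.19609371676383 321.14034925943855 201.64274627290246 [[-0.00961374 -0.99934241 -0.03496178]
 [-0.99414368  0.01331559 -0.10724286]
 [ 0.10763787  0.03372603 -0.99361796]] [0.0401969  0.5495091  1.16090262]
side 42.83092445838565 325.776050704887 192.81482272685378 [[ 0.88262635 -0.46984003  0.01486823]
 [-0.22500388 -0.45003295 -0.86420113]
 [ 0.41272748  0.75942129 -0.50292677]] [-0.49948213  0.24963756  0.96644274]
```

View pics/top0.png

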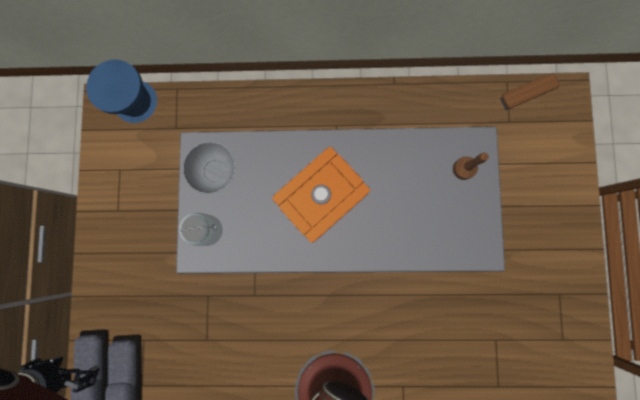

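View pics/side0.png

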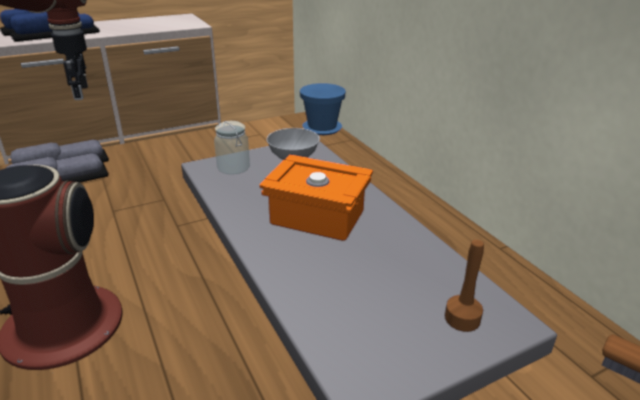

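The top view shows the tub's lid corners at about (332,147), (370,189), (313,243) and (273,199), with the button at (321,195). In the side view all four rim strips look raised. Next I'll turn these pixels into world positions.

```bash
cat > h.py <<'E'
import numpy as np
def ray(i,u,v,z,R=None,t=None):
    R=i['R'] if R is None else R; t=i['t'] if t is None else t
    f=200/np.tan(np.radians(i['vfov'])/2)
    c=-R.T@t; d=R.T@np.array([(u-i['cx'])/f,(v-i['cy'])/f,1]); return c+d*(z-c[2])/d[2]
E
python3 - <<'E'
from h import *
import pickle
d=pickle.load(open('d.pkl','rb'));np.set_printoptions(precision=4,suppress=True)
P=[ray(d['top'],*p,.171)[:2] for p in((332,147),(370,189),(313,243),(273,199))]
print(P,np.mean(P,0),ray(d['top'],321,195,.1735))
for a in range(4):
    e=P[(a+1)%4]-P[a];print(np.linalg.norm(e),np.degrees(np.arctan2(e[1],e[0])))
print('step',[ray(d['top'],*p,.06)[:2] for p in((180,132),(496,127),(503,271),(178,272))])
print('side button',ray(d['side'],318,179,.1735))
E
```

```text
[array([ 0.6807, -0.0013]), array([ 0.5664, -0.0996]), array([0.4268, 0.0513]), array([0.5434, 0.1562])] [0.5543 0.0267] [0.552  0.0292 0.1735]
0.15081525950471894 -139.32305960384076
0.20551634881554992 132.76505382523163
0.15684754487852326 41.97627099871156
0.20894185919217653 -48.91273776073867
step [array([0.7626, 0.4546]), array([ 0.7592, -0.4803]), array([ 0.3439, -0.4765]), array([0.3478, 0.4486])]
side button [0.5508 0.0134 0.1735]
```

arm_command(rows="20 -30 50 0 0 0; 60 -80 75 0 0 -5; 100 -130 100 0 0 -15; 135 -180 100 0 0 -25; 170 -230 100 0 0 -35; 205 -280 100 0 0 -35; 240 -330 100 0 0 -35; 275 -380 100 0 0 -35; 310 -430 100 0 0 -35; 345 -480 100 0 0 -35; 380 -535 100 0 0 -35; 407 -585 100 0 0 -35", jaw=0)

```text
t: 1.6
tool_pos: [0.5511, 0.0209, 0.4022]
tool_rot: [-1.285, -2.865, 0.003]
contact_force: [0.3, 0.8, 0.1]
opening: -0.0001
```

arm_command(rows="0 0 0 0 0 0; 0 0 0 0 0 0")

```text
t: 1.85
tool_pos: [0.5509, 0.0208, 0.4015]
tool_rot: [-1.285, -2.863, 0.003]
contact_force: [-0.9, -0.6, 0.4]
opening: 0.0004
```

```bash
python3 - <<'E'
from station import monitor, vision
import cv2,pickle
o=monitor.get_obs();print({k:o[k] for k in('t','q','tool_pos','tool_rot','contact_force','opening')})
i=vision.get_image('wrist');i['obs']=o;cv2.imwrite('pics/w1.png',i['frame'][:,:,::-1]);print(i['T_tool_cam'],i['vfov'])
pickle.dump(i,open('w1.pkl','wb'))
E
```

```text
{'t': 1.85, 'q': array([-9.70009692e-02, -1.60667807e-01,  1.65779919e+00, -5.73151972e-04,
        1.64806749e+00, -8.24282624e-01]), 'tool_pos': array([0.55093528, 0.02082216, 0.4014568 ]), 'tool_rot': array([-1.28479325e+00, -2.86331728e+00,  2.65553803e-03]), 'contact_force': array([-0.90845616, -0.60899345,  0.37407729]), 'opening': 0.00039437224033051475}
[[-9.73557224e-04 -9.63527771e-01 -2.67606589e-01  6.76515437e-02]
 [ 9.99999346e-01 -7.77448795e-04 -8.38780103e-04  1.16198424e-03]
 [ 6.00137502e-04 -2.67607231e-01  9.63527898e-01 -6.98560774e-02]
 [ 0.00000000e+00  0.00000000e+00  0.00000000e+00  1.00000000e+00]] 61.31528246530178
```

View pics/w1.png

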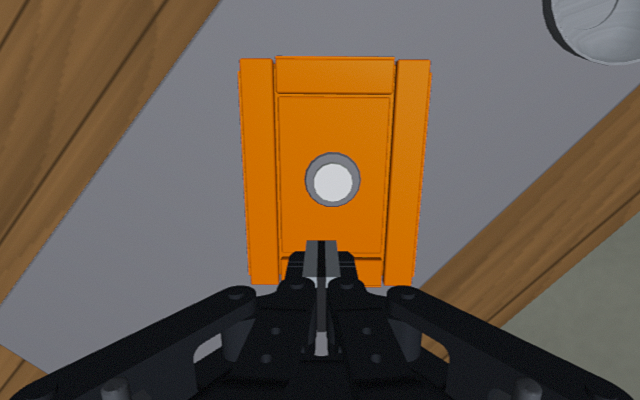

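The wrist view shows the tub square to the tool, with the button at (333,183). The lid corners are at about (239,59), (431,60), (413,286) and (249,284).

```bash
python3 - <<'E'
from h import *
import pickle
from scipy.spatial.transform import Rotation as Ro
np.set_printoptions(precision=4,suppress=True)
i=pickle.load(open('w1.pkl','rb'));o=i['obs']
W=np.eye(4);W[:3,:3]=Ro.from_rotvec(o['tool_rot']).as_matrix();W[:3,3]=o['tool_pos']
M=np.linalg.inv(W@i['T_tool_cam']);R,t=M[:3,:3],M[:3,3]
P=[ray(i,*p,.171,R,t)[:2] for p in((239,59),(431,60),(413,286),(249,284))]
print(np.array(P),np.mean(P,0),ray(i,333,183,.1735,R,t))
for a in range(4):
    e=P[(a+1)%4]-P[a];print(np.linalg.norm(e),np.degrees(np.arctan2(e[1],e[0])))
print('tip proj; tool y', W[:3,1],'tool z',W[:3,2])
b=ray(i,333,183,.1735,R,t)[:2]
c=(np.mean(P,0)+b)/2;th=np.radians(131.8-90)
for n,l in dict(near=(-66,0),far=(66,0),left=(0,91),right=(0,-91)).items():
    l=np.array(l)/1e3;p=c+np.array([np.cos(th)*l[0]-np.sin(th)*l[1],np.sin(th)*l[0]+np.cos(th)*l[1]]);print(n,p,(p-o['tool_pos'][:2])*1e3)
E
```

```text
[[ 0.4298  0.0553]
 [ 0.5492  0.1603]
 [ 0.6879  0.0045]
 [ 0.565  -0.1021]] [0.558  0.0295] [0.5581 0.0296 0.1735]
0.15901869331643334 41.3091675593659
0.2086121045381644 -48.33129386625466
0.16269671271435882 -139.05389163827738
0.20759054379840733 130.65621310411765
tip proj; tool y [ 0.747   0.6648 -0.0029] tool z [-0.0036 -0.0002 -1.    ]
near [ 0.5088 -0.0145] [-42.1094 -35.2766]
far [0.6072 0.0735] [56.2935 52.7057]
left [0.4974 0.0974] [-53.5624  76.5529]
right [ 0.6187 -0.0383] [ 67.7465 -59.1237]
```

arm_command(rows="-20 -17 -40 0 0 0; -42 -35 -90 0 0 0; -42 -35 -135 0 0 0; -42 -35 -145 0 0 0; -42 -35 -150 0 0 0; -42 -35 -154 0 0 0; -42 -35 -154 0 0 0")

```text
t: 2.78
tool_pos: [0.5095, -0.0133, 0.2492]
tool_rot: [-1.283, -2.867, 0.001]
contact_force: [0.3, 0.5, 0.8]
opening: 0.0002
```

arm_command(rows="0 0 -2 0 0 0; 0 0 -4 0 0 0; 0 0 -5 0 0 0; 0 0 -5 0 0 0")

```text
t: 3.28
tool_pos: [0.5094, -0.0134, 0.2441]
tool_rot: [-1.283, -2.867, 0.002]
contact_force: [0.7, 1.7, 1.2]
opening: -0.0004
```

arm_command(rows="0 0 -1 0 0 0; 0 0 -2 0 0 0; 0 0 -2 0 0 0")

```text
t: 3.65
tool_pos: [0.5096, -0.0134, 0.2435]
tool_rot: [-1.284, -2.867, 0.002]
contact_force: [-3.3, 0.5, 6.5]
opening: 0.0001
```

arm_command(rows="0 0 -1 0 0 0; 0 0 -2 0 0 0; 0 0 -2 0 0 0")

```text
t: 4.03
tool_pos: [0.5096, -0.0134, 0.2425]
tool_rot: [-1.283, -2.867, 0.002]
contact_force: [-3.0, -0.2, 5.4]
opening: 0.0
```

arm_command(rows="0 0 -1 0 0 0; 0 0 -2 0 0 0; 0 0 -2 0 0 0")

```text
t: 4.4
tool_pos: [0.5096, -0.0134, 0.2405]
tool_rot: [-1.283, -2.867, 0.002]
contact_force: [-0.2, 0.1, 0.9]
opening: -0.0001
```

arm_command(rows="0 0 -1 0 0 0; 0 0 -3 0 0 0; 0 0 -4 0 0 0; 0 0 -4 0 0 0")

```text
t: 4.9
tool_pos: [0.5096, -0.0134, 0.2366]
tool_rot: [-1.283, -2.867, 0.002]
contact_force: [-2.3, -0.2, 2.1]
opening: 0.0
```

arm_command(rows="0 0 -1 0 0 0; 0 0 -2 0 0 0; 0 0 -2 0 0 0")

```text
t: 5.28
tool_pos: [0.5096, -0.0134, 0.2365]
tool_rot: [-1.283, -2.867, 0.002]
contact_force: [-6.2, 0.6, 10.5]
opening: 0.0001
```

arm_command(rows="0 0 20 0 0 0; 20 -5 40 0 0 0; 65 -16 40 0 0 0; 108 -26 40 0 0 0; 108 -26 25 0 0 0; 108 -26 14 0 0 0; 108 -26 9 0 0 0; 108 -26 6 0 0 0; 108 -26 4 0 0 0; 108 -26 2 0 0 0; 108 -26 0 0 0 0; 108 -26 0 0 0 0")

```text
t: 6.78
tool_pos: [0.6177, -0.0393, 0.2367]
tool_rot: [-1.283, -2.867, 0.002]
contact_force: [-1.1, 1.2, 1.9]
opening: 0.0002
```

arm_command(rows="0 0 -1 0 0 0; 0 0 -2 0 0 0; 0 0 -2 0 0 0")

```text
t: 7.15
tool_pos: [0.6178, -0.0393, 0.2366]
tool_rot: [-1.283, -2.867, 0.002]
contact_force: [-5.0, 1.4, 8.7]
opening: -0.0
```

arm_command(rows="0 0 20 0 0 0; -2 20 40 0 0 0; -6 65 40 0 0 0; -10 112 40 0 0 0; -10 112 25 0 0 0; -10 112 14 0 0 0; -10 112 9 0 0 0; -10 112 6 0 0 0; -10 112 4 0 0 0; -10 112 2 0 0 0; -10 112 0 0 0 0; -10 112 0 0 0 0")

```text
t: 8.65
tool_pos: [0.608, 0.0723, 0.2366]
tool_rot: [1.284, 2.867, -0.002]
contact_force: [0.3, -0.9, 1.6]
opening: -0.0
```

arm_command(rows="0 0 -1 0 0 0; 0 0 -2 0 0 0; 0 0 -2 0 0 0")

```text
t: 9.02
tool_pos: [0.6081, 0.0723, 0.2365]
tool_rot: [1.283, 2.867, -0.002]
contact_force: [-3.7, 0.9, 9.2]
opening: -0.0003
```

arm_command(rows="0 0 20 0 0 0; -20 5 40 0 0 0; -65 16 40 0 0 0; -109 26 40 0 0 0; -109 26 25 0 0 0; -109 26 14 0 0 0; -109 26 9 0 0 0; -109 26 6 0 0 0; -109 26 4 0 0 0; -109 26 2 0 0 0; -109 26 0 0 0 0; -109 26 0 0 0 0")

```text
t: 10.52
tool_pos: [0.4994, 0.0982, 0.2367]
tool_rot: [1.283, 2.866, -0.002]
contact_force: [-0.5, -0.4, 1.6]
opening: 0.0
```

arm_command(rows="0 0 -1 0 0 0; 0 0 -2 0 0 0; 0 0 -2 0 0 0")

```text
t: 10.9
tool_pos: [0.4995, 0.0983, 0.2365]
tool_rot: [1.283, 2.866, -0.002]
contact_force: [-5.4, -0.8, 9.9]
opening: -0.0004
```

Now I'll withdraw to the earlier viewpoint, TCP at about (0.551, 0.021, 0.4015), and check.

arm_command(rows="0 0 30 0 0 0; 0 0 80 0 0 0; 20 -30 120 0 0 0; 40 -60 150 0 0 0; 51 -77 165 0 0 0; 51 -77 165 0 0 0; 51 -77 165 0 0 0")

```text
t: 11.78
tool_pos: [0.5501, 0.0217, 0.4001]
tool_rot: [-1.283, -2.867, 0.002]
contact_force: [0.0, 0.4, 1.0]
opening: 0.0001
```

```bash
python3 - <<'E'
from station import monitor, vision
import cv2,numpy as np
print(monitor.get_obs()['tool_pos'],monitor.get_obs()['contact_force'])
w=vision.get_image('wrist')['frame'][:,:,::-1]
s=vision.get_image('side')['frame'][:,:,::-1]
s0=cv2.imread('pics/side0.png')
f=lambda a:cv2.resize(a[140:250,240:400],(400,275),interpolation=3)
cv2.imwrite('pics/c2.png',np.vstack([np.hstack([f(s0),f(s)]),cv2.resize(np.hstack([cv2.imread('pics/w1.png')[:320,160:480],w[:320,160:480]]),(640,320))]) if 0 else np.vstack([np.hstack([f(s0),f(s)]),np.hstack([cv2.imread('pics/w1.png')[20:310,120:520],w[20:310,120:520]])]))
E
```

```text
[0.55005593 0.02171519 0.40012182] [0.00985748 0.43738091 0.97306116]
```

View pics/c2.png

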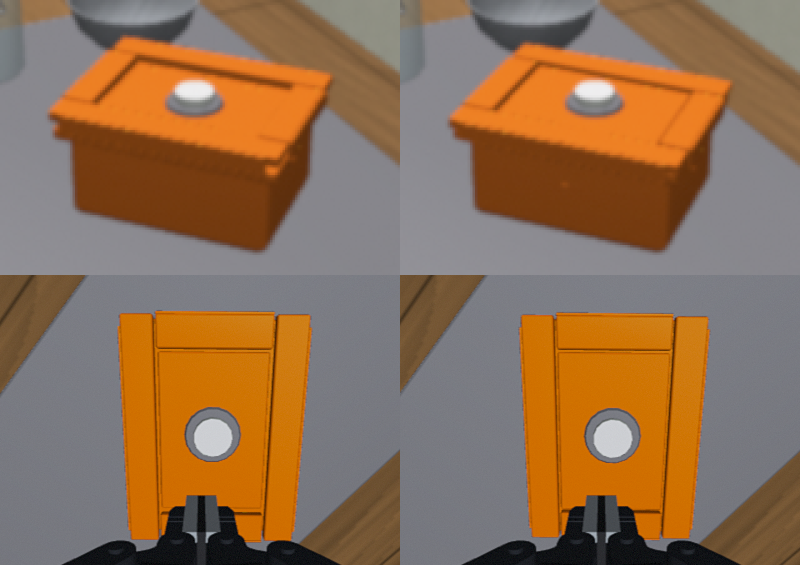

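The before/after views (left/right) show all four strips lowered near the panel. The button is still out and the tub hasn't moved. I'll hand the job in.

```bash
python3 -c "
from station import workorder;print(workorder.finish_job())"
```

```text
the job is handed in; nothing more can be done
None
```

I pressed each of the tub's four rim sections in the middle with the closed fingertips, and all four appear to have clicked shut. I then lifted the arm clear and handed the job in at about 12 s of robot time.

- **Sections:** On all four sides the fingertips ended against a firm stop at the shut height (TCP z about 0.2365 m, 9–10 N). On the near side, which I pressed in small steps, I also saw the force build and fall away on the way down. For the other three, the evidence is the firm stop and the pictures.
- **Last pictures:** All four strips sit lower than before, the release button is still out, and the tub stands where it did.
- **Bystanders:** The arm moved well clear of the bowl, jar and masher. I did not take a final picture showing all three.
- **Disagreement:** My first position for the button differed by about 15 mm in y between the side and top cameras. I used the close wrist view instead. It matched the lid's known size to within 3 mm, and its lid centre and button positions agreed.

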